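# Clear the dock and bring the loaded nail caddy home level

## Robot

A 6-joint arm with a two-finger parallel gripper is mounted at the origin on the work surface; the furniture and walls round the work are solid. World frame = base frame: x ahead of the robot, y to its left, z up, the work surface at z = 0. Lengths are in m, angles in rad, forces in N, time in s.
With the tool pointing down it reaches from about 0.2 to 0.875 m from the base axis. Payload 3.4 kg.
Tool frame: the origin (TCP) lies midway between the tips of the shut fingers; the grasp point (between the pads) lies 19 mm behind it; z points along the fingers, y is the line along which they close (so a half turn about z gives the same grasp; the last joint's range is limited). The gripper opens to 94 mm and grips with 3 to 60 N. Pads are 16 mm wide; open, the fingers measure 119 mm over their backs; the gripper's body (75 mm by 177 mm) begins 78 mm behind the grasp point.
Start: joints at [-1.327, 0.276, 1.505, -0, 1.361, -0.121], TCP at [0.205, -0.537, 0.205] pointing down, gripper open.
Joint ranges: [-2.89, 2.89], [-0.75, 2.08], [0.22, 2.7], [-1.18, 4.32], [0.11, 2.71], [-2.7, 2.7]. Speed limits (rad/s): [2.57, 2.57, 3.14, 3.14, 3.14, 3.14].

## Interface

Orientations are given as a unit quaternion [w, x, y, z].
In Python, from cell import bot, fingers, camera, workorder gives the robot as it stands. Calls block until the motion is done:
- bot.move_to(position, orientation): joint-space move of the TCP to a pose.
- bot.move_linear(position, frame=None, max_speed=0.15, force_limit=None): straight line of the TCP; frame=None keeps the orientation; max_speed is the mean speed in m/s. With force_limit (N) it stops when the force on the tool has changed by that much, and returns True; else False.
- bot.set_joints(angles): joint-space move.
- fingers.ungrasp() and fingers.clamp(strength=None): open the fingers fully, or close them until they stop; strength is the grip in N (None keeps the last).
- bot.wait(seconds).
- bot.solve_ik(position, orientation): joint angles nearest the present ones, or None.
- bot.read_state(): the state.
- camera(name): name is "scene" or "top" or "wrist"; returns a dict with "img" (400x640x3 uint8, red, green, blue), "depth" (400x640 float32, m along the optical axis (not along the pixel's ray), 0 where there is no reading), "fov_y" (degrees; the focal length in pixels is half the picture's height over the tangent of half this angle, whatever the lens; pixels are square), "cx", "cy" (the principal point, pixels), "k1" (the pictures are not rectified: a ray, as slopes to the right and down, at radius r is drawn at 1 + k1 r^2 times it, then the intrinsics apply), "T" (4x4, takes a point from camera to world coordinates); the wrist camera has in their place "tool_from_camera" (4x4, takes a point from camera to tool coordinates, whose origin is the TCP and whose axes are the flange's). Camera axes: x right, y down, z forward; pixel columns grow to the right and rows downward; lengths in m; the calibration is good to about 2 mm. A picture is of the moment at which its call begins: read the wrist's pose just before it.
A pose or a line that the arm cannot do raises bot.MotionError and nothing moves.
- workorder.close_job(): hands the job in; it is judged then, once.
The state is a dict: "time": time; "q": joint angles; "qd": joint speeds; "tau": joint torques, N m; "position": TCP position; "ee_rot": TCP orientation; "force": force on the tool from outside, world axes, zero at the start; "moment": the same for the moment, N m; "gripper_width": finger opening in m; "finger_force": force on a finger pad.
Only numpy, scipy, OpenCV 4.12 (cv2) and the standard library are available. Lean on these libraries where they do the work, as an engineer would, in place of code of your own. Each camera call takes 0.05 s, during which the arm holds its last target. There are 200 camera calls.

## Task

The red polish bottle is standing in the dock where the pink caddy belongs. First stand the bottle upright on the caddy's floor beside the two jars, letting go of it there; then lift the caddy by its slanted black grip, carry it level so that bottle and jars stay inside and the bottle stays standing, and set it down in the dock with its notch over the yellow key, fully home. Leave the other things where they are, and let go.

Things in the scene. Friction and masses are not known exactly. Their poses are not given: they have to be found in the camera images.
- caddy: pink open tray with black grip, loose, 0.2-0.35 kg empty. Origin: centre of underside, z up, front -x. 120 (x) x 130 (y) mm; floor top z=18, walls 4 thick up to z=42, inside 112x122. End plates at y=-63 and 63 (x -28 to 12) rise to z=124 and carry the grip. The plinth below z=14 has a notch from the front: x -60 to -36, y 12 to 38, yellow strip above. Free floor for the bottle: round x=33, y=0
- grip (a point): centre of the black grip bar, at caddy x=-8, y=0, z=105 mm, axes as the caddy. Flat bar 124 mm long (y), 9 thick, 38 wide, leaning 30 degrees from vertical: upper edge toward caddy -x, lower toward +x. To pinch it flat, tilt the gripper 30 degrees too, its body toward the caddy's front; the faces look along (cos 30, 0, sin 30) and the opposite
- notch (a point): middle of the notch's front opening, on the underside of the caddy, at x = -59, y = 25, z = 0 mm in the caddy frame; goes round the dock's key
- dock: fixed dark dock, 140 (x) x 150 (y) mm. Origin: centre of underside, on the table; z up, front -x. Base plate's top at z=6 mm; rails leave 128 x 138 mm (4 mm play round the caddy each side) and flare outward about 6 mm up to z=25. Home: caddy's underside on the base plate, axes parallel to the dock's the same way round, origin above the dock's
- key (a point): foot of the yellow key in the dock, on the base plate at x = -59, y = 25 mm in the dock frame: a block 14 (x) x 16 (y) mm, 10 mm high, against the front rail. The caddy goes down only with its notch over it
- red_bottle: red nail polish bottle with black cap, 74 mm high, stands in the dock at the start. Origin: centre of its underside. Body 24 (x) x 32 (y) x 31 mm high; cap 12 mm square from z = 31 to 74 mm; about 0.045 to 0.07 kg
- jar_pink: small jar with pink body and white lid, 32 mm diameter, 23 mm high, loose on the caddy's floor, in its front half; origin: centre of its underside
- jar_cream: small jar with cream body and black lid, 32 mm diameter, 23 mm high, loose on the caddy's floor, in its front half; origin: centre of its underside
- white_bottle: bystander, loose: white screw-cap bottle, 49x50x124 mm, between the caddy and the dock; origin: centre of its underside. Leave alone
- clear_pot: bystander, loose: clear lidded round pot with coloured bits, 63x63x57 mm, between the caddy and the dock, nearer the robot; origin: centre of its underside. Leave alone
- aerosol: bystander, loose: red-capped spray can, 66x66x205 mm, far left corner; origin: centre of its underside. Leave alone
- dispenser: bystander, loose: white pump dispenser with pale blue top, 72x69x146 mm, at the left side; origin: centre of its underside. Leave alone

How it is judged:
On the way, in this order (a step that is already met when the one before it is completed fails the run):
1. the red bottle stands upright on the caddy's floor, let go of, while the caddy still stands on the table (x of red_bottle in the frame of caddy between -0.056 and 0.056 m and y of red_bottle in the frame of caddy between -0.061 and 0.061 m and z of red_bottle in the frame of caddy between 0.012 and 0.026 m and angle between red_bottle's own z axis and vertical below 0.2 rad and contact force between the fingers and red_bottle below 0.1 N and height (world z) of caddy below 0.005 m), for 0.2 s.
2. the caddy is lifted at least 40 mm off the table with the standing bottle and both jars in it (x of red_bottle in the frame of caddy between -0.056 and 0.056 m and y of red_bottle in the frame of caddy between -0.061 and 0.061 m and z of red_bottle in the frame of caddy between 0.012 and 0.026 m and angle between red_bottle's own z axis and vertical below 0.2 rad and x of jar_pink in the frame of caddy between -0.056 and 0.056 m and y of jar_pink in the frame of caddy between -0.061 and 0.061 m and z of jar_pink in the frame of caddy between 0.012 and 0.045 m and x of jar_cream in the frame of caddy between -0.056 and 0.056 m and y of jar_cream in the frame of caddy between -0.061 and 0.061 m and z of jar_cream in the frame of caddy between 0.012 and 0.045 m and height (world z) of caddy above 0.04 m), for 0.2 s.
At the end, for the whole second after the job is handed in: the caddy lies fully home in the dock: underside within 3 mm of the base plate, within 7 mm sideways, turned less than 7 degrees, level, notch round the key, at rest; the red bottle stands upright (within 11 degrees) on its floor, both jars are inside it (x of caddy in the frame of dock between -0.007 and 0.007 m and y of caddy in the frame of dock between -0.007 and 0.007 m and z of caddy in the frame of dock below 0.009 m and angle between the x axis of caddy and the x axis of dock, either way round below 0.12 rad and distance between notch and key below 0.015 m and angle between caddy's own z axis and vertical below 0.04 rad and linear speed of each of caddy, red_bottle below 0.02 m/s and x of red_bottle in the frame of caddy between -0.056 and 0.056 m and y of red_bottle in the frame of caddy between -0.061 and 0.061 m and z of red_bottle in the frame of caddy between 0.012 and 0.026 m and angle between red_bottle's own z axis and vertical below 0.2 rad and x of jar_pink in the frame of caddy between -0.056 and 0.056 m and y of jar_pink in the frame of caddy between -0.061 and 0.061 m and z of jar_pink in the frame of caddy between 0.012 and 0.045 m and x of jar_cream in the frame of caddy between -0.056 and 0.056 m and y of jar_cream in the frame of caddy between -0.061 and 0.061 m and z of jar_cream in the frame of caddy between 0.012 and 0.045 m); the robot touches nothing.
It fails at once if the caddy is tilted more than 17 degrees (angle between caddy's own z axis and vertical above 0.3 rad).
It fails at once if a bystander is shifted more than 25 mm or knocked over (distance of any of white_bottle, clear_pot, aerosol, dispenser from where it was at the start of the episode above 0.025 m or angle between any of white_bottle, clear_pot, aerosol, dispenser's own z axis and vertical above 0.5 rad).
It also fails if it takes over 64 s, if anything falls off the work surface, if the arm or the gripper's body presses on something with over 40 N, if the wrist force passes 120 N, or if a joint passes its speed limit or range.

## Working session

There is one attempt and no reset: what is moved stays moved. The work goes in short steps, each a Python script; the robot and the scene stay as the last script left them, time stands still between calls to the robot, and variables do not carry over. Pictures are saved under pics/ and viewed, at most 10 in all, crops included, and the job is handed in when it is done.

```bash
mkdir -p pics; ls; cat > h.py <<'E'
import numpy as np, cv2
from cell import bot, fingers, camera, workorder
from scipy.spatial.transform import Rotation as R
def Rw(q): return R.from_quat([q[1],q[2],q[3],q[0]])
def wq(r): q=r.as_quat(); return [q[3],q[0],q[1],q[2]]
def shot(name):
    s=bot.read_state(); c=camera(name)
    if name=="wrist":
        T=np.eye(4);T[:3,:3]=Rw(s["ee_rot"]).as_matrix();T[:3,3]=s["position"]
        c["T"]=T@c["tool_from_camera"]
    return c
def rays(c,uv):
    h=c["img"].shape[0];f=h/2/np.tan(np.radians(c["fov_y"])/2)
    K=np.array([[f,0,c["cx"]],[0,f,c["cy"]],[0,0,1.]])
    p=cv2.undistortPoints(np.array(uv,float).reshape(-1,1,2),K,np.array([c["k1"],0,0,0.])).reshape(-1,2)
    return np.c_[p,np.ones(len(p))]
def cloud(c,mask):
    v,u=np.nonzero(mask&(c["depth"]>0))
    P=rays(c,np.c_[u,v])*c["depth"][v,u][:,None]
    return P@c["T"][:3,:3].T+c["T"][:3,3]
def onplane(c,uv,z):
    d=rays(c,uv)@c["T"][:3,:3].T;o=c["T"][:3,3]
    return o+d*((z-o[2])/d[:,2])[:,None]
def save(c,n): cv2.imwrite(f"pics/{n}.png",c["img"][:,:,::-1])
E
python3 - <<'E'
from h import *
for n in ("scene","top"):
    c=shot(n);save(c,n+"0");np.savez(n+"0.npz",**c);print(n,c["T"].round(3),c["fov_y"],c["k1"])
s=bot.read_state();print(s["time"],s["ee_rot"],s["gripper_width"])
E
```

```text
pics
scene [[-0.265 -0.501  0.824 -0.451]
 [-0.964  0.152 -0.218  0.329]
 [-0.016 -0.852 -0.523  0.698]
 [ 0.     0.     0.     1.   ]] 47.082168698062254 0.04686648710474451
top [[ 2.800e-02 -9.930e-01  1.130e-01  3.090e-01]
 [-1.000e+00 -2.800e-02  2.000e-03  7.200e-02]
 [ 1.000e-03 -1.130e-01 -9.940e-01  1.512e+00]
 [ 0.000e+00  0.000e+00  0.000e+00  1.000e+00]] 43.814142109025205 -0.135277364454695
0.1 [-7.86189118e-04  9.83411913e-01  1.81384633e-01 -7.24328016e-05] 0.09411121879279308
```

View pics/top0.png

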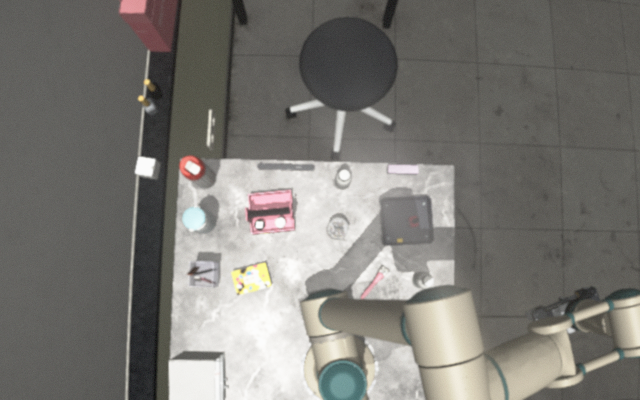

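View pics/scene0.png

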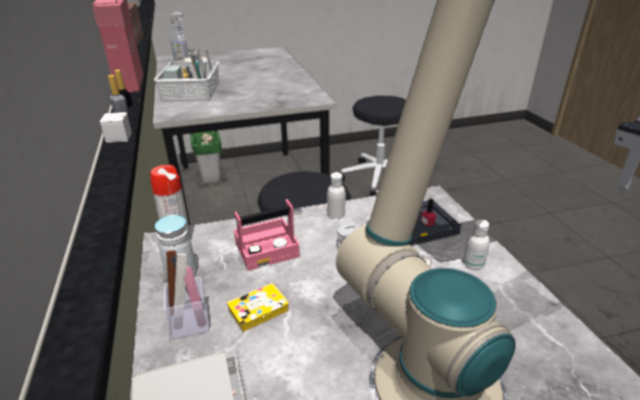

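The top view shows the caddy near (271,211) with its yellow strip at (263,232). The dock is near (406,220), with the red bottle at (411,210) and the key at (399,240). Both fronts face the robot. White bottle is at (344,177) and clear pot at (338,227).

```bash
python3 - <<'E'
from h import *
c=dict(np.load("top0.npz"));hsv=cv2.cvtColor(c["img"],cv2.COLOR_RGB2HSV);H,S,V=[hsv[...,i].astype(int) for i in range(3)]
def reg(u0,v0,u1,v1):
    m=np.zeros(H.shape,bool);m[v0:v1,u0:u1]=1;return m
def st(n,m):
    P=cloud(c,m)
    if len(P)==0: print(n,"none");return P
    print(n,len(P),"med",np.median(P,0).round(3),"lo",np.percentile(P,2,0).round(3),"hi",np.percentile(P,98,0).round(3));return P
st("table",reg(280,260,300,280))
pk=reg(235,180,310,245)&(S>70)&((H<12)|(H>160));P=st("caddy",pk)
for a,b,t in((.03,.06,"rim"),(.1,.14,"top")):
    q=P[(P[:,2]>a)&(P[:,2]<b)]
    if len(q)>4: r=cv2.minAreaRect(q[:,:2].astype(np.float32));print(t,len(q),r)
st("yellow c",reg(235,215,310,245)&(H>18)&(H<35)&(S>90))
D=reg(370,185,440,255);
dk=D&(V<110)&(S<70);P=st("dock",dk);q=P[(P[:,2]<.04)&(P[:,2]>.012)];print(len(q),cv2.minAreaRect(q[:,:2].astype(np.float32)))
st("key",D&(H>18)&(H<35)&(S>90))
st("red",D&(S>90)&((H<10)|(H>165)))
for n,r in(("white",(332,160,356,192)),("pot",(324,212,352,242)),("aer",(178,150,210,184)),("disp",(180,203,210,235))):
    P=cloud(c,reg(*r));q=P[P[:,2]>.03];print(n,q.min(0).round(3),q.max(0).round(3),np.median(q,0).round(3))
print(cv2.__version__)
E
```

```text
table 399 med [ 0.288  0.158 -0.001] lo [ 0.259  0.129 -0.008] hi [0.316 0.186 0.006]
caddy 437 med [0.474 0.228 0.018] lo [0.403 0.153 0.011] hi [0.517 0.281 0.121]
rim 20 ((0.45849791169166565, 0.21620748937129974), (0.11407805979251862, 0.12343022227287292), 6.722288608551025)
top 29 ((0.4547825753688812, 0.21511909365653992), (0.03458192199468613, 0.12595734000205994), 3.268141984939575)Traceback (most recent call last):
  File "<stdin>", line 14, in <module>
  File "<stdin>", line 6, in st
  File "h.py", line 19, in cloud
    P=rays(c,np.c_[u,v])*c["depth"][v,u][:,None]
      ~~~~^^^^^^^^^^^^^^
  File "h.py", line 15, in rays
    p=cv2.undistortPoints(np.array(uv,float).reshape(-1,1,2),K,np.array([c["k1"],0,0,0.])).reshape(-1,2)
      ~~~~~~~~~~~~~~~~~~~^^^^^^^^^^^^^^^^^^^^^^^^^^^^^^^^^^^^^^^^^^^^^^^^^^^^^^^^^^^^^^^^^
cv2.error: OpenCV(4.12.0) /io/opencv/modules/calib3d/src/undistort.dispatch.cpp:347: error: (-215:Assertion failed) CV_IS_MAT(_src) && CV_IS_MAT(_dst) && (_src->rows == 1 || _src->cols == 1) && (_dst->rows == 1 || _dst->cols == 1) && _src->cols + _src->rows - 1 == _dst->rows + _dst->cols - 1 && (CV_MAT_TYPE(_src->type) == CV_32FC2 || CV_MAT_TYPE(_src->type) == CV_64FC2) && (CV_MAT_TYPE(_dst->type) == CV_32FC2 || CV_MAT_TYPE(_dst->type) == CV_64FC2) in function 'cvUndistortPointsInternal'
```

```bash
sed -i 's/^    P=rays(c,np.c_\[u,v\])/    if len(u)==0: return np.zeros((0,3))\n&/' h.py; python3 - <<'E'
from h import *
c=dict(np.load("top0.npz"));hsv=cv2.cvtColor(c["img"],cv2.COLOR_RGB2HSV);H,S,V=[hsv[...,i].astype(int) for i in range(3)]
def reg(u0,v0,u1,v1):
    m=np.zeros(H.shape,bool);m[v0:v1,u0:u1]=1;return m
def st(n,m):
    P=cloud(c,m)
    if len(P)==0: print(n,"none");return P
    print(n,len(P),"med",np.median(P,0).round(3),"lo",np.percentile(P,2,0).round(3),"hi",np.percentile(P,98,0).round(3));return P
st("yellow c",reg(235,215,310,245)&(H>14)&(H<35)&(S>60))
D=reg(370,185,440,255);
dk=D&(V<110)&(S<70);P=st("dock",dk);q=P[(P[:,2]<.04)&(P[:,2]>.012)];print(len(q),cv2.minAreaRect(q[:,:2].astype(np.float32)))
st("key",D&(H>14)&(H<35)&(S>60))
st("red",D&(S>90)&((H<10)|(H>165)))
for n,r in(("white",(332,160,356,192)),("pot",(324,212,352,242)),("aer",(178,150,210,184)),("disp",(180,203,210,235))):
    P=cloud(c,reg(*r));q=P[P[:,2]>.03];print(n,q.min(0).round(3),q.max(0).round(3),np.median(q,0).round(3))
b=c["img"][180:260,230:450];cv2.imwrite("pics/t1.png",cv2.resize(b[:,:,::-1],None,fx=3.6,fy=3.6,interpolation=cv2.INTER_CUBIC))
E
```

```text
yellow c none
dock 196 med [ 0.404 -0.257  0.018] lo [ 0.372 -0.269 -0.001] hi [ 0.513 -0.121  0.073]
140 ((0.4426708221435547, -0.19132789969444275), (0.13416585326194763, 0.15387028455734253), 6.666358947753906)
key 22 med [ 0.385 -0.171  0.014] lo [ 0.379 -0.182  0.004] hi [ 0.39  -0.165  0.018]
red none
white [ 0.536 -0.018  0.034] [0.583 0.029 0.128] [0.553 0.007 0.088]
pot [ 0.384 -0.014  0.031] [0.446 0.046 0.062] [0.414 0.016 0.053]
aer [0.528 0.393 0.053] [0.59  0.457 0.21 ] [0.553 0.417 0.188]
disp [0.389 0.388 0.036] [0.46  0.455 0.153] [0.42  0.414 0.142]
```

View pics/t1.png

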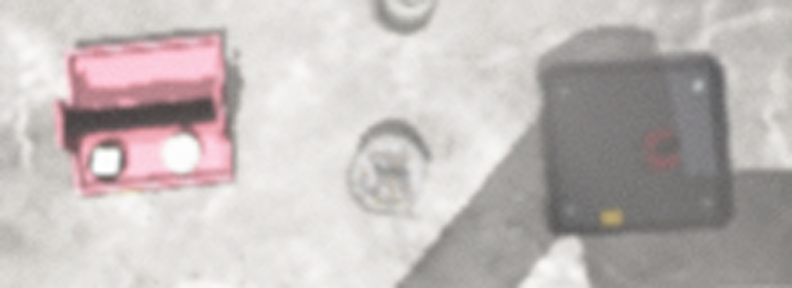

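The crop shows the caddy and dock each turned a few degrees. The jars are at (105,160) and (180,153), the key is at (612,217) and the bottle is at (660,150). I'll look at the dock from close by.

```bash
python3 - <<'E'
from h import *
q=wq(R.from_euler('z',4,degrees=True)*R.from_euler('x',180,degrees=True))
bot.move_to([0.40,-0.19,0.34],q)
c=shot("wrist");save(c,"w1");np.savez("w1.npz",**c);print(c["tool_from_camera"].round(3),c["fov_y"],c["T"][:3].round(3),bot.read_state()["time"],bot.read_state()["q"])
E
```

```text
[[ 0.    -0.973 -0.231  0.067]
 [ 1.     0.    -0.    -0.001]
 [ 0.    -0.231  0.973 -0.179]
 [ 0.     0.     0.     1.   ]] 60.67432724398217 [[ 0.069 -0.971 -0.231  0.467]
 [-0.998 -0.067 -0.016 -0.185]
 [-0.     0.231 -0.973  0.518]] 1.7 [-6.02127398e-01  2.23329925e-02  1.49201742e+00 -3.59389813e-04
  1.62816842e+00  8.99949580e-01]
```

View pics/w1.png

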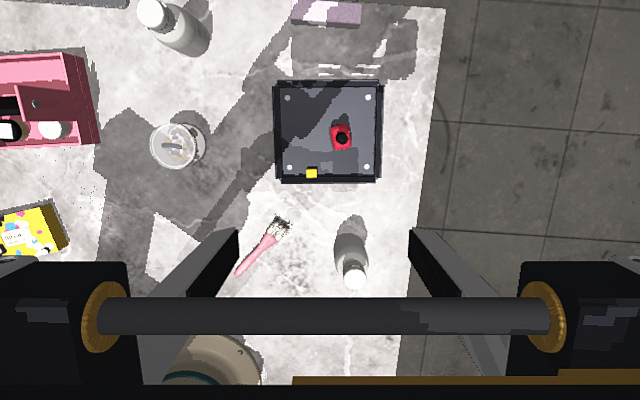

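The wrist view shows the dock at x 273–383, y 80–183, with four light screws at its corners. The yellow key is at (311,173), and the red bottle with its black cap is at (341,137).

```bash
cat > dock.py <<'E'
from h import *
def dock(c,box):
    u0,v0,u1,v1=box;im=c["img"][v0:v1,u0:u1];hsv=cv2.cvtColor(im,cv2.COLOR_RGB2HSV).astype(int);H,S,V=hsv[...,0],hsv[...,1],hsv[...,2]
    def px(m): v,u=np.nonzero(m);return np.c_[u+u0,v+v0]
    k=px((H>20)&(H<35)&(S>120)&(V>120));print("key",len(k),onplane(c,[k.mean(0)],.016).round(4))
    full=np.zeros(c["depth"].shape,bool);full[v0:v1,u0:u1]=1
    P=cloud(c,full)
    rl=P[(P[:,2]>.017)&(P[:,2]<.032)];r=cv2.minAreaRect(rl[:,:2].astype(np.float32));print("rails",len(rl),r)
    n,l,s,ce=cv2.connectedComponentsWithStats(((V>130)&(S<60)).astype(np.uint8))
    for i in range(1,n):
        if 6<s[i,4]<80: print("screw?",s[i,4],(ce[i]+[u0,v0]).round(1),onplane(c,[ce[i]+[u0,v0]],.006).round(4))
    q=P[P[:,2]>.055];print("cap",len(q),q.mean(0).round(4),q.min(0).round(3),q.max(0).round(3),cv2.minAreaRect(q[:,:2].astype(np.float32)) if len(q) else 0)
    q=P[(P[:,2]>.030)&(P[:,2]<.045)];print("sh",len(q),cv2.minAreaRect(q[:,:2].astype(np.float32)) if len(q) else 0)
    m=px(((H<10)|(H>168))&(S>120)&(V>80));
    if len(m): print("red",onplane(c,cv2.boxPoints(cv2.minAreaRect(m.astype(np.float32))),.037).round(4))
    return P
if __name__=="__main__":
    c=dict(np.load("w1.npz"));dock(c,(265,72,391,190))
E
python3 dock.py
```

```text
key 98 [[ 0.3887 -0.1727  0.016 ]]
rails 2202 ((0.44885262846946716, -0.19335711002349854), (0.14595583081245422, 0.15565645694732666), 4.377011299133301)
screw? 9 [385.2  72.7] [[ 0.5373 -0.2684  0.006 ]]
screw? 27 [363.  80.] [[ 0.5253 -0.238   0.006 ]]
screw? 14 [341.   91.5] [[ 0.5076 -0.2081  0.006 ]]
screw? 7 [349.  88.] [[ 0.5131 -0.2191  0.006 ]]
screw? 13 [366.  88.] [[ 0.5148 -0.2433  0.006 ]]
screw? 9 [310.7  94.9] [[ 0.4999 -0.165   0.006 ]]
screw? 24 [287.   97.3] [[ 0.4943 -0.1313  0.006 ]]
screw? 41 [367.6  96.9] [[ 0.5028 -0.2467  0.006 ]]
screw? 33 [288.9 167.1] [[ 0.3938 -0.1387  0.006 ]]
screw? 11 [288.1 172.9] [[ 0.3849 -0.1379  0.006 ]]
cap 113 [ 0.4461 -0.2107  0.0769] [ 0.439 -0.218  0.056] [ 0.453 -0.204  0.081] ((0.4456542432308197, -0.21086741983890533), (0.013828841038048267, 0.013524415902793407), 30.980491638183594)
sh 319 ((0.4455086290836334, -0.21144337952136993), (0.033420003950595856, 0.025917157530784607), 15.677314758300781)
red [[ 0.4579 -0.1939  0.037 ]
 [ 0.4646 -0.2188  0.037 ]
 [ 0.4328 -0.2282  0.037 ]
 [ 0.4259 -0.2029  0.037 ]]
```

Checks agree: the dock centre is (0.4485,-0.193) with yaw about 4.3°, and the key falls within 1 mm of where that predicts. The bottle is at (0.4457,-0.211) with its long axis at about 16°. Grasp the cap across the short side.

```bash
cat >> h.py <<'E'
def down(yaw): return R.from_euler('z',yaw,degrees=True)*R.from_euler('x',180,degrees=True)
E
python3 - <<'E'
from h import *
b=np.array([0.4457,-0.211]);q=wq(down(16))
bot.move_to([*b,0.17],q)
print(bot.move_linear([*b,0.046],max_speed=.12,force_limit=8))
fingers.clamp(25);s=bot.read_state();print(s["gripper_width"],s["finger_force"],s["position"])
bot.move_linear([*b,0.24],max_speed=.15)
bot.move_to([0.40,0.19,0.34],wq(down(4)))
s=bot.read_state();print(s["gripper_width"],s["finger_force"],s["time"],s["q"])
c=shot("wrist");save(c,"w2");np.savez("w2.npz",**c)
E
```

```text
False
0.010942026070973276 24.999557733535767 [ 0.44566569 -0.21098033  0.04595658]
0.011252975221279847 24.99951034784317 7.8333 [ 2.84992167e-01  2.18841741e-02  1.49220064e+00 -5.67707618e-04
  1.62820127e+00  1.78676238e+00]
```

View pics/w2.png

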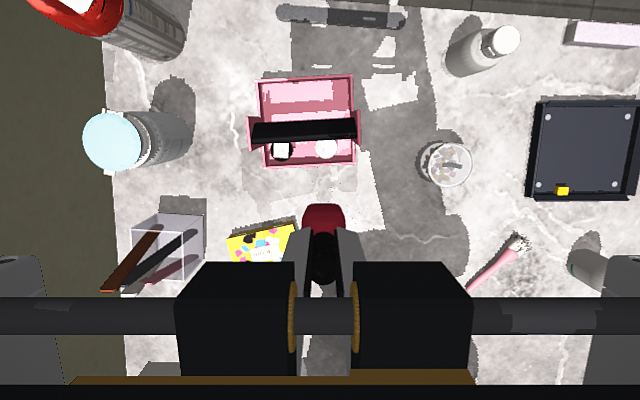

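The bottle is held at (323,220). The caddy is at x 247–363, y 73–168, with its grip bar near (305,131), and the dock is visible on the right.

```bash
python3 - <<'E'
from h import *
c=dict(np.load("w2.npz"))
m=np.zeros(c["depth"].shape,bool);m[62:175,238:372]=1
hsv=cv2.cvtColor(c["img"],cv2.COLOR_RGB2HSV).astype(int);H,S,V=hsv[...,0],hsv[...,1],hsv[...,2]
pk=m&((H>160)|(H<8))&(S>60)
P=cloud(c,pk);r=P[(P[:,2]>.034)&(P[:,2]<.05)];print("rim",len(r),np.median(r[:,2]),cv2.minAreaRect(r[:,:2].astype(np.float32)))
t=P[(P[:,2]>.112)];print("plates",len(t),np.percentile(t[:,2],95),cv2.minAreaRect(t[:,:2].astype(np.float32)))
yc=.215
for s in(t[t[:,1]>yc],t[t[:,1]<yc]): print(len(s),s.mean(0).round(4),s.min(0).round(4),s.max(0).round(4))
B=cloud(c,m&(V<60));B=B[(B[:,2]>.08)&(B[:,2]<.13)];print("bar",len(B),B.mean(0).round(4),B.min(0).round(3),B.max(0).round(3),cv2.minAreaRect(B[:,:2].astype(np.float32)))
u,s,vt=np.linalg.svd(B-B.mean(0),full_matrices=False);print(vt.round(3),s)
y=m&(H>20)&(H<35)&(S>120);print("yel",cloud(c,y).mean(0).round(4) if y.any() else 0)
W=cloud(c,m);W=W[(W[:,2]>.02)&(W[:,2]<.036)] if 0 else W
J=cloud(c,m&(S<60)&(V>140));J=J[(J[:,2]>.037)&(J[:,2]<.05)];print("jar px",len(J),J.min(0).round(3),J.max(0).round(3))
E
```

```text
rim 815 0.040781719801314564 ((0.4618726372718811, 0.2171512246131897), (0.12004083395004272, 0.12961257994174957), 7.05541467666626)
plates 289 0.12423806630284509 ((0.45351099967956543, 0.21614938974380493), (0.039317045360803604, 0.1297011524438858), 7.035232067108154)
129 [0.4467 0.2738 0.1203] [0.4263 0.2171 0.1125] [0.4653 0.2824 0.1248]
160 [0.4613 0.1558 0.1214] [0.443  0.1505 0.1123] [0.4805 0.2034 0.1251]
bar 2139 [0.4534 0.2162 0.1121] [0.435 0.154 0.092] [0.473 0.277 0.124] ((0.45389142632484436, 0.21607989072799683), (0.024652445688843727, 0.12213850021362305), 6.641842842102051)
[[-0.125  0.992  0.   ]
 [-0.585 -0.074  0.808]
 [ 0.801  0.1    0.59 ]] [1.6355879  0.50340282 0.07908278]
yel 0
jar px 845 [0.396 0.146 0.038] [0.527 0.288 0.044]
```

```bash
python3 - <<'E'
from h import *
p=[0.4947,0.2212];q=wq(down(7))
bot.move_to([*p,0.24],q)
bot.move_linear([*p,0.075],max_speed=.12)
print(bot.move_linear([*p,0.054],max_speed=.02,force_limit=3));s=bot.read_state();print(s["position"],s["force"])
bot.wait(.2);fingers.ungrasp();bot.wait(.4)
bot.move_linear([*p,0.20],max_speed=.12)
bot.move_to([0.38,0.205,0.34],wq(down(7)))
print(bot.read_state()["time"])
c=shot("wrist");save(c,"w3");np.savez("w3.npz",**c)
m=np.zeros(c["depth"].shape,bool);m[40:190,210:400]=1
hsv=cv2.cvtColor(c["img"],cv2.COLOR_RGB2HSV).astype(int);H,S,V=hsv[...,0],hsv[...,1],hsv[...,2]
P=cloud(c,m&((H>160)|(H<8))&(S>60));r=P[(P[:,2]>.034)&(P[:,2]<.046)];print("rim",len(r),cv2.minAreaRect(r[:,:2].astype(np.float32)))
t=P[(P[:,2]>.112)];print("plates",len(t),cv2.minAreaRect(t[:,:2].astype(np.float32)))
# grip pose feasibility
def tilt(yaw): 
    z=np.array([.5,0,-.8660]);y=np.array([.8660,0,.5]);x=np.cross(y,z)
    return R.from_euler('z',yaw,degrees=True)*R.from_matrix(np.c_[x,y,z])
for sgn in(0,180):
  for yaw,pos in((7,[.46,.217,.25]),(7,[.46,.217,.10]),(4.3,[.445,-.19,.25]),(4.3,[.445,-.19,.10])):
    o=tilt(yaw)*R.from_euler('z',sgn,degrees=True);print(sgn,yaw,pos,bot.solve_ik(pos,wq(o)))
E
```

```text
True
[0.49454573 0.22111765 0.05791014] [-0.3259842  -1.24006542  4.04477641]
14.8333
rim 994 ((0.46196097135543823, 0.21716058254241943), (0.11855556070804596, 0.1299382448196411), 6.968393802642822)
plates 305 ((0.4540037512779236, 0.21627812087535858), (0.03913956880569458, 0.1297062188386917), 7.430667877197266)
0 7 [0.46, 0.217, 0.25] [ 0.41515909 -0.10526853  1.95749715 -0.20372871  0.79485026  0.39923848]
0 7 [0.46, 0.217, 0.1] [ 0.41515909  0.07781491  2.22565321 -0.41973235  0.36223466  0.65086324]
0 4.3 [0.445, -0.19, 0.25] [-0.90150331 -0.11496162  1.96546109  0.50182806  1.03776082 -1.18011452]
0 4.3 [0.445, -0.19, 0.1] [-0.90150331  0.06938113  2.23552052  0.7381527   0.6632301  -1.53015854]
180 7 [0.46, 0.217, 0.25] None
180 7 [0.46, 0.217, 0.1] [ 0.41515909  0.07781491  2.22565321 -0.41973235  0.36223466 -2.49072942]
180 4.3 [0.445, -0.19, 0.25] [-0.90150331 -0.11496162  1.96546109  0.50182806  1.03776082  1.96147813]
180 4.3 [0.445, -0.19, 0.1] [-0.90150331  0.06938113  2.23552052  0.7381527   0.6632301   1.61143411]
```

View pics/w3.png

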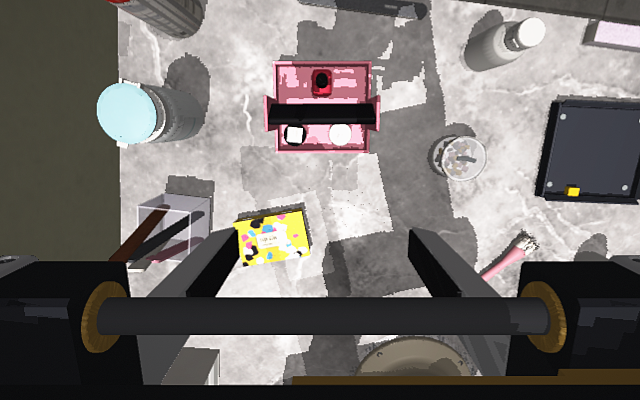

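The bottle stands on the caddy floor at (321,82) and the jars are at (294,134) and (341,134). The caddy hasn't moved. Next, grip the bar and lift.

```bash
cat >> h.py <<'E'
def tilt(yaw):
    z=np.array([.5,0,-.75**.5]);y=np.array([.75**.5,0,.5]);x=np.cross(y,z)
    return R.from_euler('z',yaw,degrees=True)*R.from_matrix(np.c_[x,y,z])
def tcp(cx,cy,z0,yaw,depth=.016):   # caddy origin pose -> TCP when gripping the bar
    return np.array([cx,cy,z0])+R.from_euler('z',yaw,degrees=True).apply([-.008,0,.105])+tilt(yaw).apply([0,0,depth])
E
python3 - <<'E'
from h import *
yaw=7.05;o=tilt(yaw);p=tcp(.4619,.2172,0,yaw);print(p)
bot.move_to(p-o.apply([0,0,.13]),wq(o))
print(bot.move_linear(p,max_speed=.1,force_limit=8))
s=bot.read_state();print(s["position"])
fingers.clamp(45);bot.wait(.2);s=bot.read_state();print(s["gripper_width"],s["finger_force"],s["force"],s["position"])
bot.move_linear(p+[0,0,.05],max_speed=.04);bot.wait(.3)
s=bot.read_state();print(s["gripper_width"],s["force"],s["moment"],s["time"])
c=shot("scene");save(c,"s2");c=shot("top");save(c,"t2")
E
```

```text
[0.4619     0.2172     0.09114359]
False
[0.46202373 0.21734359 0.09168198]
0.008429704938070496 44.999234676361084 [-0.81534566 -1.07530261 -2.26030761] [0.46148729 0.21696118 0.09079114]
0.008527046471785931 [-0.02719426  0.08032661 -3.59025254] [-0.08146773  0.4220933  -0.01192595] 20.65
```

View pics/s2.png

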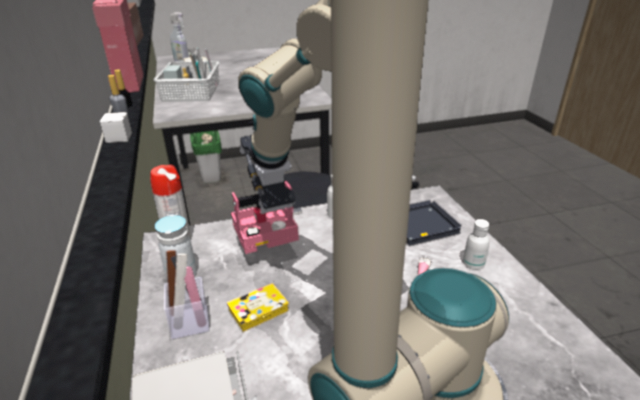

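The caddy hangs level at about (265,228), and the 3.6 N load matches its weight with contents. Carry it over the dock.

```bash
python3 - <<'E'
from h import *
yaw=7.05;Z=.155
bot.move_linear(tcp(.4619,.2172,Z,yaw),max_speed=.1)
bot.move_linear(tcp(.4485,-.193,Z,4.3),frame=wq(tilt(4.3)),max_speed=.11)
bot.move_linear(tcp(.4485,-.193,.06,4.3),max_speed=.08);bot.wait(.3)
s=bot.read_state();print(s["gripper_width"],s["force"],s["position"],tcp(.4485,-.193,.06,4.3),s["time"])
c=shot("wrist");save(c,"w4");np.savez("w4.npz",**c)
c=shot("top");save(c,"t3");np.savez("t3.npz",**c)
E
```

```text
0.008877379391198386 [-0.46155324 -0.3527288  -2.36011264] [ 0.44859969 -0.19310077  0.15141846] [ 0.4485     -0.193       0.15114359] 27.475
```

View pics/w4.png

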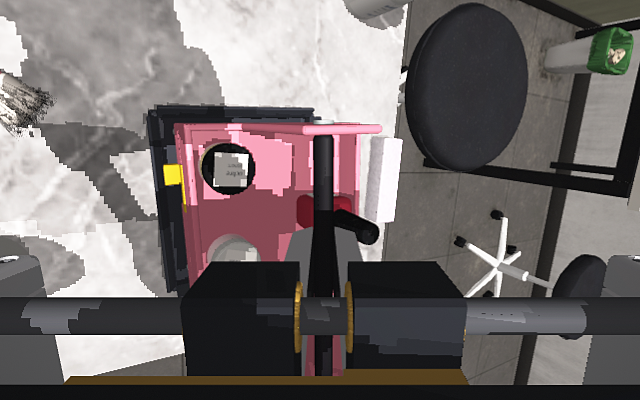

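The caddy hangs over the dock, with the notch strip at (182,190) next to the yellow key at (172,174). The cream jar is at (228,170) and the bottle's cap is at (365,232). I'll check tilt and offset numerically.

```bash
python3 - <<'E'
from h import *
c=dict(np.load("w4.npz"));hsv=cv2.cvtColor(c["img"],cv2.COLOR_RGB2HSV).astype(int);H,S,V=hsv[...,0],hsv[...,1],hsv[...,2]
m=np.zeros(H.shape,bool);m[95:296,140:385]=1
Ri=R.from_euler('z',-4.3,degrees=True);D=np.array([.4485,-.193,0])
f=lambda P:Ri.apply(P-D)   # dock frame
pk=m&((H>160)|(H<8))&(S>50)
P=f(cloud(c,pk));
F=P[(P[:,2]>.068)&(P[:,2]<.088)&(abs(P[:,0])<.05)&(abs(P[:,1])<.055)]
A=np.c_[F[:,:2],np.ones(len(F))];k,_,_,_=np.linalg.lstsq(A,F[:,2],rcond=None)
for _ in range(3):
    g=abs(A@k-F[:,2])<.003;k=np.linalg.lstsq(A[g],F[g,2],rcond=None)[0]
print("floor",g.sum(),k.round(4))
Rm=P[(P[:,2]>.094)&(P[:,2]<.112)];print("rim lo/hi",np.percentile(Rm,[1,50,99],axis=0).round(4))
fr=Rm[Rm[:,0]<-.052];print("front rim",len(fr),np.polyfit(fr[:,1],fr[:,0],1).round(4),fr[:,0].min(),np.median(fr[:,2]))
lf=Rm[(Rm[:,1]>.056)&(Rm[:,0]<-.03)];print("left rim",len(lf),lf[:,1].max(),np.median(lf[:,2]))
tp=P[P[:,2]>.17];print("plate",len(tp),tp.min(0).round(4),tp.max(0).round(4))
q=m.copy();q[:,:335]=0;q[:200]=0;q[250:]=0;C=f(cloud(c,q&(V<70)));C=C[(C[:,2]>.12)&(C[:,2]<.17)&(C[:,0]>.01)];print("cap",len(C),C.mean(0).round(4),C.min(0).round(4),C.max(0).round(4))
K=f(cloud(c,m&(H>22)&(H<33)&(S>120)));print("yellow",[ (len(s),s.mean(0).round(4)) for s in (K[K[:,2]<.03],K[K[:,2]>.05]) if len(s)])
b=f(cloud(c,m&(V<70)));b=b[(b[:,2]>.018)&(b[:,2]<.03)];print("rail",len(b),b.min(0).round(4),b.max(0).round(4))
print(Rw(bot.read_state()["ee_rot"]).as_matrix().round(3).tolist(),tilt(4.3).as_matrix().round(3).tolist())
E
```

```text
floor 8983 [-0.0005 -0.0002  0.0782]
rim lo/hi [[-0.0596 -0.0245  0.0943]
 [-0.0452  0.0235  0.1017]
 [ 0.0594  0.0652  0.1116]]
front rim 1368 [ 0.0109 -0.058 ] -0.05975007907949801 0.10175105725567682
left rim 458 0.06522315095758531 0.10192860006575095
plate 1088 [-0.0807 -0.0134  0.1701] [0.012  0.0652 0.2378]
cap 856 [0.0295 0.0032 0.1422] [ 0.0102 -0.0056  0.1201] [0.0388 0.0098 0.1648]
yellow [(308, array([-0.0587,  0.0253,  0.0154])), (98, array([-0.0601,  0.0265,  0.0806]))]
rail 2664 [-0.0727 -0.0756  0.018 ] [0.0705 0.0777 0.0265]
[[-0.075, 0.863, 0.499], [0.997, 0.065, 0.037], [-0.0, 0.5, -0.866]] [[-0.075, 0.864, 0.499], [0.997, 0.065, 0.037], [0.0, 0.5, -0.866]]
```

Everything lines up within about 1 mm and it's level. Lower it.

```bash
python3 - <<'E'
from h import *
o=tilt(4.3)
bot.move_linear(tcp(.4485,-.193,.022,4.3),max_speed=.06)
hit=bot.move_linear(tcp(.4485,-.193,.003,4.3),max_speed=.02,force_limit=6);bot.wait(.2)
s=bot.read_state();p=s["position"];print(hit,"underside z",p[2]-tcp(0,0,0,4.3)[2],s["force"],s["time"])
fingers.ungrasp();bot.wait(.3)
bot.move_linear(np.array(p)-o.apply([0,0,.15]),max_speed=.1)
bot.move_to([0.36,-0.19,0.36],wq(down(4)));bot.wait(.3)
c=shot("wrist");save(c,"w5")
hsv=cv2.cvtColor(c["img"],cv2.COLOR_RGB2HSV).astype(int);H,S,V=hsv[...,0],hsv[...,1],hsv[...,2]
P=cloud(c,((H>160)|(H<8))&(S>50));P=R.from_euler('z',-4.3,degrees=True).apply(P-[.4485,-.193,0])
P=P[(abs(P[:,:2])<.085).all(1)];r=P[(P[:,2]>.038)&(P[:,2]<.056)];print(cv2.minAreaRect(r[:,:2].astype(np.float32)),np.percentile(P[:,2],99.5),np.median(r[:,2]))
F=P[(P[:,2]>.015)&(P[:,2]<.034)&(abs(P[:,:2])<.05).all(1)];print("floor z",len(F),np.median(F[:,2]))
print(bot.read_state()["time"])
E
```

```text
True underside z 0.005541000924489128 [ 0.38819202 -0.54395096  4.79154368] 29.325
((0.0005278848111629486, 1.1838972568511963e-05), (0.1304752081632614, 0.11928482353687286), 89.80854797363281) 0.13007439563106715 0.047080015647034956
floor z 1481 0.02331849473962455
34.925
```

View pics/w5.png

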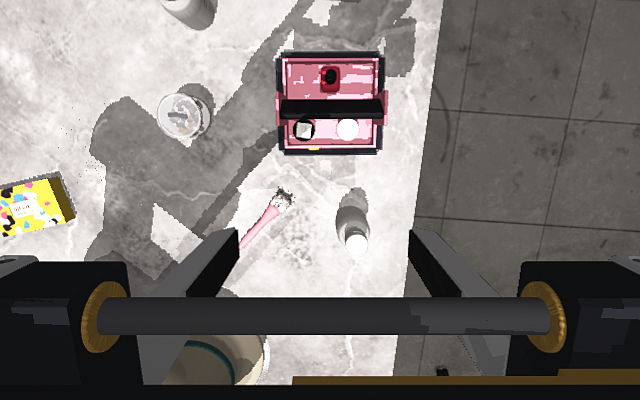

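The caddy sits home in the dock (rim at z 47–48 mm, centred within 1 mm). The bottle is upright at (330,77), and both jars are inside at (304,129) and (348,129).

```bash
python3 -c "
from cell import workorder;print(workorder.close_job())"
```

```text
the job is handed in; nothing more can be done
None
```

The caddy is fully home in the dock with its notch over the key, the red bottle standing and both jars inside, the gripper is clear, and the job is handed in at about 35 s of the 64 s allowed; the hand-in gave no verdict.

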